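# Tip the finished relays out of the swivel dish

## Task

Gather the finished relays: put every relay that lies on the bench into the half of the two-section dish that already holds a relay, leaving the steel bracket alone in the other half. Once all are in, pour only the relays into the blue bin: have the tipping lock off (pull its sprung knob up, turn it anticlockwise to the second mark, let it drop home), turn the dish so that the relays' half faces the bin, and tip it right over with the lever. Then swing the dish back down level, put the knob back on its lock mark with it dropped fully home, and leave the bracket in the dish and the other things on the bench where they are.

Things in the scene. Friction and masses are not known exactly. Their poses are not given: they have to be found in the camera images.
- stand: Fixed tipping stand. Origin on the table under the dish's swivel axis; z up, x about away from the robot (yaw within 0.12 rad), y to its left. It carries a blue bin on its -y side, the selector's beige pedestal (100 x 100 mm, 90 mm high, centre y = 242 mm) on its +y side and the tipping lever on its -x side, nearest the robot.
- dish_c (a point): Centre of the dish's floor on its swivel axis, 122 mm above the table when level; axes turn with the dish. Aluminium, 226 mm along y, 242 mm along x; a divider 10 mm thick, 40 mm high along y parts its +x and -x halves. End walls 35 mm high, inner faces at y = +-110 mm. At the start one half holds a relay and the other the bracket (either way), near the +y end.
- dish_lip (a point): Outer edge of the dish's +x half (the -x half is alike), 121 mm from the divider's middle. Each half's floor is flat from 5 to 97 mm from the middle; there the open outer side has only a lip, 24 mm wide and rising 22 degrees (10 mm), over which contents slide out when that half is tipped down. What lies in the upper half is then held by the divider.
- dish_grip (a point): Middle of the dark steel grip blade on the divider, on the swivel axis, 62 mm above the dish floor: 14 mm thick (along the dish's x), 60 mm long (along the dish's y), its top 77 mm above the dish floor. Pinch it across its thickness from above to turn the dish.
- dish (a joint): Swivel of the dish about its own upright axis, rad, anticlockwise from above, range -1.75 to 1.75, starts near 0; stays where left (about 0.2 N m of friction). At 0 the dish's axes are parallel to the stand's. At -1.57 its +x half faces the bin, at +1.57 its -x half does.
- tip (a joint): Tipping of cradle and dish about the stand's x axis through point tip_hinge, rad: 0 level (resting on its stop), grows as the dish tips towards the bin (-y), stop at 1.30. Stiff: friction 1.0 N m plus up to about 0.9 N m of weight; stays where left. With the selector on lock it cannot rise past about 0.1.
- tip_hinge (a point): Point on the tipping axis under the middle of the dish: stand frame (0, -80, 100) mm; axes parallel to the stand's. The tipping axis runs along the stand's x.
- tip_grip (a point): Middle of the lever's black round handle bar, 14 mm thick, 55 mm long along the stand's x; the lever arm (12 mm thick) is 28 mm to its +x. 150 mm from the tipping axis; at tip 0 it is 30 degrees above level on the axis' +y side (175 mm above the table), and swings up and over towards -y. It may turn between the fingers, so hold it from above all through the swing.
- sel_turn (a joint): Tipping-lock selector's turn about its upright axis, rad, anticlockwise from above: 0 = lock (at the start), 1.10 = free to tip; range -0.03 to 1.13; white marks show both places. On lock the knob's steel latch arm lies 7 mm over the level cradle's tongue, so the dish must be back level before the knob can drop home on lock.
- sel_pull (a joint): How far the selector knob is pulled up, m: 0 fully home, stop at 0.016. Spring 7 N at home to 12.6 N fully up. It can be turned only when pulled up more than 0.010; let go between the two places it rests about 0.009 up; in line with a place (within about 0.03 rad) it drops home.
- sel_grip (a point): Middle of the selector knob's black grip bar, on its axis, 138 mm above the table when home: bar 54 mm long (along this point's y, which is the stand's y on lock), 16 mm thick, top 14 mm above this point, bottom 22 mm below it on a round skirt 76 mm across.
- bin_c (a point): Centre of the bin's inside floor, 5 mm above the table; axes parallel to the stand's. Blue bin, outside 320 mm (x) by 220 mm (y), 55 mm high, walls 5 mm, its edge under the level dish.
- relay_1: Relay: black box 60 mm long (x), 40 mm wide (y), 34 mm high, small copper tabs on its long sides, about 70 g; origin at the centre of its underside. Lies in the dish at the start.
- relay_2: Relay: black box 60 mm long (x), 40 mm wide (y), 34 mm high, small copper tabs on its long sides, about 70 g; origin at the centre of its underside. Lies upright on the bench at the start, or is absent (2 or 3 of relay_2 to relay_5 are present).
- relay_3: Relay: black box 60 mm long (x), 40 mm wide (y), 34 mm high, small copper tabs on its long sides, about 70 g; origin at the centre of its underside. Lies upright on the bench at the start, or is absent (2 or 3 of relay_2 to relay_5 are present).
- relay_4: Relay: black box 60 mm long (x), 40 mm wide (y), 34 mm high, small copper tabs on its long sides, about 70 g; origin at the centre of its underside. Lies upright on the bench at the start, or is absent (2 or 3 of relay_2 to relay_5 are present).
- relay_5: Relay: black box 60 mm long (x), 40 mm wide (y), 34 mm high, small copper tabs on its long sides, about 70 g; origin at the centre of its underside. Lies upright on the bench at the start, or is absent (2 or 3 of relay_2 to relay_5 are present).
- bracket: Steel U-channel bracket 64 mm long (x), 40 mm wide, 26 mm high, open on top; origin at the centre of its underside. Lies in the dish, in the half without the relay; it must stay in the dish.
- jar: Bystander: glass jar with steel lid, 60 mm across, 85 mm high; origin under its centre.
- tape: Bystander: roll of yellow tape lying flat, 90 mm across, 25 mm high.
- driver: Bystander: screwdriver, 190 mm long, lying.
- mug: Bystander: white mug, 80 mm across, 90 mm high.
Not all that is in view belongs to the job. Leave any purple or turquoise look-alike of the relay_3 alone.

How it is judged (in metres and radians):
On the way, in this order (a step that is already met when the one before it is completed fails the run):
1. all the relays lie together in one half of the dish, with the dish level and the bracket in the other half ((((x of relay_1 in the frame of dish_c between 0.004 and 0.125 m and y of relay_1 in the frame of dish_c between -0.112 and 0.112 m and z of relay_1 in the frame of dish_c between -0.006 and 0.075 m) and (x of relay_2 in the frame of dish_c between 0.004 and 0.125 m and y of relay_2 in the frame of dish_c between -0.112 and 0.112 m and z of relay_2 in the frame of dish_c between -0.006 and 0.075 m) and (x of relay_3 in the frame of dish_c between 0.004 and 0.125 m and y of relay_3 in the frame of dish_c between -0.112 and 0.112 m and z of relay_3 in the frame of dish_c between -0.006 and 0.075 m) and (x of relay_4 in the frame of dish_c between 0.004 and 0.125 m and y of relay_4 in the frame of dish_c between -0.112 and 0.112 m and z of relay_4 in the frame of dish_c between -0.006 and 0.075 m) and (x of relay_5 in the frame of dish_c between 0.004 and 0.125 m and y of relay_5 in the frame of dish_c between -0.112 and 0.112 m and z of relay_5 in the frame of dish_c between -0.006 and 0.075 m) and x of bracket in the frame of dish_c between -0.125 and -0.004 m and y of bracket in the frame of dish_c between -0.112 and 0.112 m and z of bracket in the frame of dish_c between -0.006 and 0.075 m) or ((x of relay_1 in the frame of dish_c between -0.125 and -0.004 m and y of relay_1 in the frame of dish_c between -0.112 and 0.112 m and z of relay_1 in the frame of dish_c between -0.006 and 0.075 m) and (x of relay_2 in the frame of dish_c between -0.125 and -0.004 m and y of relay_2 in the frame of dish_c between -0.112 and 0.112 m and z of relay_2 in the frame of dish_c between -0.006 and 0.075 m) and (x of relay_3 in the frame of dish_c between -0.125 and -0.004 m and y of relay_3 in the frame of dish_c between -0.112 and 0.112 m and z of relay_3 in the frame of dish_c between -0.006 and 0.075 m) and (x of relay_4 in the frame of dish_c between -0.125 and -0.004 m and y of relay_4 in the frame of dish_c between -0.112 and 0.112 m and z of relay_4 in the frame of dish_c between -0.006 and 0.075 m) and (x of relay_5 in the frame of dish_c between -0.125 and -0.004 m and y of relay_5 in the frame of dish_c between -0.112 and 0.112 m and z of relay_5 in the frame of dish_c between -0.006 and 0.075 m) and x of bracket in the frame of dish_c between 0.004 and 0.125 m and y of bracket in the frame of dish_c between -0.112 and 0.112 m and z of bracket in the frame of dish_c between -0.006 and 0.075 m)) and value of joint tip below 0.12 rad), for 0.2 s.
2. the dish is tipped over (tip above 1.1) with the selector dropped home on free (value of joint tip above 1.1 rad and value of joint sel_turn above 1 rad and value of joint sel_pull below 0.004 m), for 0.2 s.
At the end, for the whole second after the job is handed in: Every relay present lies at rest in the blue bin, the bracket is in the dish, the dish is back level (tip below 0.04 rad), and the selector is on lock (within 0.1 rad) and home (within 4 mm) (x of relay_1 in the frame of bin_c between -0.16 and 0.16 m and y of relay_1 in the frame of bin_c between -0.11 and 0.11 m and z of relay_1 in the frame of bin_c between -0.01 and 0.075 m and linear speed of each of relay_1, relay_2, relay_3, relay_4, relay_5 below 0.03 m/s and x of relay_2 in the frame of bin_c between -0.16 and 0.16 m and y of relay_2 in the frame of bin_c between -0.11 and 0.11 m and z of relay_2 in the frame of bin_c between -0.01 and 0.075 m and x of relay_3 in the frame of bin_c between -0.16 and 0.16 m and y of relay_3 in the frame of bin_c between -0.11 and 0.11 m and z of relay_3 in the frame of bin_c between -0.01 and 0.075 m and x of relay_4 in the frame of bin_c between -0.16 and 0.16 m and y of relay_4 in the frame of bin_c between -0.11 and 0.11 m and z of relay_4 in the frame of bin_c between -0.01 and 0.075 m and x of relay_5 in the frame of bin_c between -0.16 and 0.16 m and y of relay_5 in the frame of bin_c between -0.11 and 0.11 m and z of relay_5 in the frame of bin_c between -0.01 and 0.075 m and ((x of bracket in the frame of dish_c between 0.004 and 0.125 m and y of bracket in the frame of dish_c between -0.112 and 0.112 m and z of bracket in the frame of dish_c between -0.006 and 0.075 m) or (x of bracket in the frame of dish_c between -0.125 and -0.004 m and y of bracket in the frame of dish_c between -0.112 and 0.112 m and z of bracket in the frame of dish_c between -0.006 and 0.075 m)) and value of joint tip below 0.04 rad and value of joint sel_turn below 0.1 rad and value of joint sel_pull below 0.004 m); the robot touches nothing.
It fails at once if the bracket leaves the dish (not ((x of bracket in the frame of dish_c between 0.004 and 0.125 m and y of bracket in the frame of dish_c between -0.112 and 0.112 m and z of bracket in the frame of dish_c between -0.006 and 0.075 m) or (x of bracket in the frame of dish_c between -0.125 and -0.004 m and y of bracket in the frame of dish_c between -0.112 and 0.112 m and z of bracket in the frame of dish_c between -0.006 and 0.075 m))).
It fails at once if another thing on the bench (jar, tape, screwdriver, mug) is moved over 50 mm (distance of any of jar, tape, driver, mug from where it was at the start of the episode above 0.05 m).
Of relay_2, relay_3, relay_4, relay_5 only 2 to 3 are there at a start; the rules pass over those that are not, and their reading is None.
At some moment in a run one of relay_2, relay_3, relay_4, relay_5 may be knocked a few centimetres aside while the robot is not near it.
It also fails if it takes over 210 s, if anything falls off the work surface, if the arm or the gripper's body presses on something with over 40 N, if the wrist force passes 120 N, or if a joint passes its speed limit or range.

## Robot

A 6-joint arm with a two-finger parallel gripper is mounted at the origin on the work surface. World frame = base frame: x ahead of the robot, y to its left, z up, the work surface at z = 0. Lengths are in mm, angles in rad, forces in N, time in s.
With the tool pointing down it reaches from about 300 to 775 mm from the base axis. Payload 14.6 kg.
Tool frame: the origin (TCP) lies on the centre line of the jaws, within the pads' length; the fingertips stand 19 mm ahead of it and the grasp point (between the pads) is the TCP (bot.tip_reach is the distance from the TCP to the fingertips, in mm); z points along the fingers, y is the line along which they close (so a half turn about z gives the same grasp; the last joint's range is limited). The gripper opens to 85 mm and grips with 20 to 120 N. Pads are 22 mm wide; open, the fingers measure 114 mm over their backs; the gripper's body (76 mm by 85 mm) begins 54 mm behind the grasp point. The pads swing forward as they close: fully open they stand 13 mm farther back than shut.
Start: joints at [1.122, 0.3, 1.521, -0, 1.321, -0.067], TCP at [204.922, 510.389, 250.281] pointing down, gripper open.
Joint ranges: [-3.03, 3.03], [-0.79, 2.21], [0.23, 2.52], [-1.04, 4.18], [0, 3.07], [-2.55, 2.55]. Speed limits (rad/s): [2.22, 2.22, 2.57, 3.14, 3.14, 3.14].

## Interface

Orientations are given as a unit quaternion [w, x, y, z].
In Python, from rig import bot gives the robot as it stands. Calls block until the motion is done:
- bot.move_to(position, orientation): joint-space move of the TCP to a pose.
- bot.servo_line(position, attitude=None, speed=150, until_force=None): straight line of the TCP; attitude=None keeps the orientation; speed is the mean speed in mm/s. With until_force (N) it stops when the force on the tool has changed by that much, and returns True; else False.
- bot.move_joints(angles): joint-space move.
- bot.move_gripper(opening, grip_force=None): finger opening in mm; grip_force is the grip in N (None keeps the last); returns when the fingers have stopped.
- bot.dwell(seconds).
- bot.ik(position, orientation): joint angles nearest the present ones, or None.
- bot.read_state(): the state.
- bot.read_camera(name): name is "scene" or "top" or "wrist"; returns a dict with "image" (480x640x3 uint8, blue, green, red), "depth" (480x640 float32, mm along the optical axis (not along the pixel's ray), 0 where there is no reading), "fovy" (degrees; the focal length in pixels is half the picture's height over the tangent of half this angle, whatever the lens; pixels are square), "cx", "cy" (the principal point, pixels), "eye" and "attitude" of the camera in the world; the wrist camera has in their place "mount" (4x4, takes a point from camera to tool coordinates, whose origin is the TCP and whose axes are the flange's). Camera axes: x right, y down, z forward; pixel columns grow to the right and rows downward; lengths in mm; the calibration is good to about 2 mm. A picture is of the moment at which its call begins: read the wrist's pose just before it.
A pose or a line that the arm cannot do raises bot.MotionError and nothing moves.
- bot.finish_job(): hands the job in; it is judged then, once.
The state is a dict: "clock": time; "joint_positions": joint angles; "qvel": joint speeds; "effort": joint torques, N m; "ee_pos": TCP position; "tool_rot": TCP orientation; "ft_force": force on the tool from outside, world axes, zero at the start; "moment": the same for the moment, N m; "grip_width": finger opening in mm; "grip_force": force on a finger pad.
Only numpy, scipy, OpenCV 4.12 (cv2) and the standard library are available. Lean on these libraries where they do the work, as an engineer would, in place of code of your own. Each camera call takes 0.05 s, during which the arm holds its last target. There are 200 camera calls.

## Working session

There is one attempt and no reset: what is moved stays moved. The work goes in short steps, each a Python script; the robot and the scene stay as the last script left them, time stands still between calls to the robot, and variables do not carry over. Pictures are saved under pics/ and viewed, at most 14 in all, crops included, and the job is handed in when it is done.

```bash
ls; mkdir -p pics; cat > h.py <<'E'
import numpy as np, cv2
from rig import bot
from scipy.spatial.transform import Rotation as R
def q2R(q): return R.from_quat([q[1],q[2],q[3],q[0]]).as_matrix()
def down(yaw):
    # tool z down, tool y along world direction (yaw of closing line)
    z=np.array([0,0,-1.]);y=np.array([np.cos(yaw),np.sin(yaw),0]);x=np.cross(y,z)
    q=R.from_matrix(np.c_[x,y,z]).as_quat();return [q[3],q[0],q[1],q[2]]
def cloud(name):
    s=bot.read_state();c=bot.read_camera(name);f=240/np.tan(np.radians(c['fovy'])/2)
    v,u=np.mgrid[0:480,0:640];d=c['depth'].astype(float)
    P=np.stack([(u-c['cx'])/f*d,(v-c['cy'])/f*d,d],-1)
    if name=='wrist':
        M=np.array(c['mount']);Rt=q2R(s['tool_rot']);t=np.array(s['ee_pos'])
        P=(P@M[:3,:3].T+M[:3,3])@Rt.T+t
    else: P=P@q2R(c['attitude']).T+np.array(c['eye'])
    P[d==0]=np.nan
    return c['image'],P
E
python3 - <<'E'
from h import *
for n in('top','scene'):
    c=bot.read_camera(n);print(n,c['fovy'],c['eye'],c['attitude'])
    im,P=cloud(n);cv2.imwrite(f'pics/{n}0.png',im);np.save(f'{n}.npy',P)
    print(np.isnan(P[...,0]).mean())
print(bot.read_state())
E
```

```text
pics
top 51.200582458186815 [ 495.29678335  -60.00344625 1359.1685597 ] [-0.0108625   0.70803089 -0.70563538  0.02555338]
0.003909505208333333
scene 46.083378679485094 [1175.33672284 -946.98450076 1245.83054281] [-0.35804501  0.88709339  0.26828707 -0.11353911]
0.010299479166666667
{'clock': 0.2, 'joint_positions': array([ 1.12239926e+00,  3.00282349e-01,  1.52135648e+00,  5.66798000e-05,
        1.32070534e+00, -6.65768209e-02]), 'qvel': array([-0.00220657, -0.00140566, -0.00252051, -0.00208138,  0.00119957,
       -0.00167952]), 'effort': array([ 1.41650900e-03, -5.43189454e+01, -3.61619282e+01, -4.54836220e-05,
        2.98359235e-03,  2.33188121e-05]), 'ee_pos': array([204.85735018, 510.28182674, 249.9198809 ]), 'tool_rot': array([-1.22237235e-04,  1.89759442e-01,  9.81830542e-01, -3.56377081e-04]), 'ft_force': array([-0.50745277,  0.43869926, -0.27815256]), 'moment': array([0.01902781, 0.0434507 , 0.02467001]), 'grip_force': 0.0, 'grip_width': 85.37866953422468}
```

View pics/top0.png

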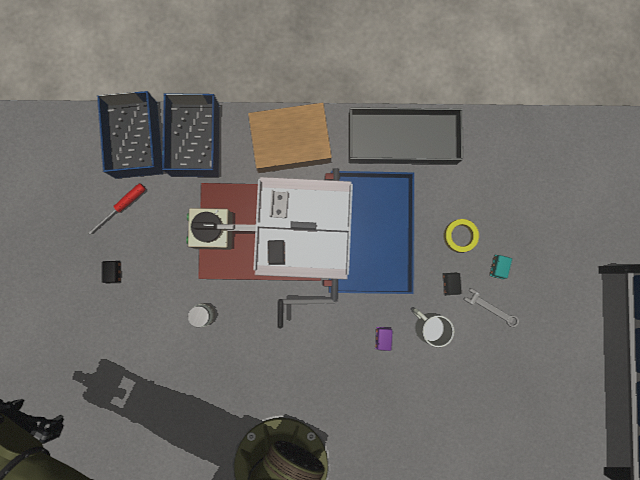

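View pics/scene0.png

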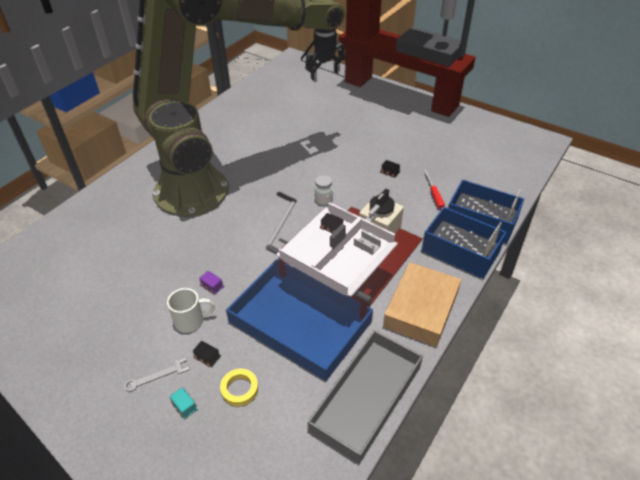

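Top view: black relays sit on the bench at about (111,272) and (452,284). relay_1 is in the dish's near (-x) half at (276,252) and the bracket in the far half at (280,204). The knob is at (206,226) and the lever handle at (280,313). The look-alikes are at (384,339) and (501,266). The scene view shows the same two bench relays.

```bash
cat >> h.py <<'E'
def rect(P,u,v,w,zlo,zhi,im=None,dark=None):
    """min-area rectangle (world xy) of cloud points near pixel within height band"""
    Q=P[v-w:v+w,u-w:u+w].reshape(-1,3);m=(Q[:,2]>zlo)&(Q[:,2]<zhi)
    if im is not None: m&=im[v-w:v+w,u-w:u+w].reshape(-1,3).max(1)<dark
    q=Q[m];(c,s,a)=cv2.minAreaRect(q[:,:2].astype(np.float32))
    if s[0]<s[1]: s=(s[1],s[0]);a+=90
    return np.round(c,1),np.round(s,1),round((a+90)%180-90,1),round(np.median(q[:,2]),1),len(q)
E
cat > m.py <<'E'
from h import *
im=cv2.imread('pics/top0.png');P=np.load('top.npy');S=np.load('scene.npy');is_=cv2.imread('pics/scene0.png')
for n,u,v,w,a,b in [('rA',111,272,16,24,45),('rB',452,284,15,24,45),('r1',276,252,16,146,170),('brk',280,204,16,138,170),('grip',303,227,22,185,215),('knob',206,226,18,142,170),('ped',206,228,28,80,100),('lev',281,313,18,155,200),('divider',303,228,52,158,172),('bin',375,232,70,45,65),('jar',200,315,20,70,100),('purple',384,339,16,24,45),('dishwalls',303,227,60,140,172)]:
    try: print(n,'top',*rect(P,u,v,w,a,b))
    except Exception as e: print(n,e)
for n,u,v,w,a,b in [('rA',390,168,14,24,45),('rB',206,353,16,24,45),('r1',331,222,14,146,170),('brk',368,240,18,138,170),('grip',338,234,20,185,215),('knob',382,202,20,142,170),('lev',286,197,16,155,200)]:
    try: print(n,'scene',*rect(S,u,v,w,a,b))
    except Exception as e: print(n,e)
E
python3 m.py
```

```text
rA top [511.4 453. ] [55.7 40.7] 1.3 33.4 344
rB top [ 482.3 -457.4] [56.1 40.2] 0.9 34.3 321
r1 top [559.3   9. ] [56.1 38. ] 1.2 156.1 373
brk top [677.    2.7] [63.2 40.3] -3.8 147.9 107
grip top [619.8 -57.4] [59.  14.3] 87.3 199.1 165
knob top [622.9 184.6] [54.8 15. ] -90.0 152.1 156
ped top [623.3 184.6] [101.5  99.9] 89.6 90.0 792
lev top [413.5 -22.2] [65.5 49.2] -0.9 179.4 245
divider top [620.3 -57. ] [227.4 217. ] 87.5 161.2 524
bin top [ 629.7 -204.7] [343.9 287.2] -0.6 55.1 718
jar top [399.3 205.5] [52.1 50.2] -45.1 85.1 360
purple top [ 335.2 -273.3] [56.8 38.8] -4.2 34.5 315
dishwalls top [620.  -56.8] [229.4 218. ] 87.2 157.1 1248
rA scene [511.3 449.5] [59.7 46.1] 3.0 31.5 139
rB scene [ 482.4 -460.8] [60.6 39.3] 5.0 32.0 318
r1 scene [563.9   1.4] [122.2  67. ] -57.9 153.7 259
brk scene [662.9  14.5] [93.8 79.7] -1.9 146.4 356
grip scene [619.9 -58.3] [63.1 17.1] 89.4 196.2 135
knob scene [627.5 130.4] [163.2  21.7] -83.8 150.2 98
lev scene [420.2 -12.1] [73.8 40. ] -30.2 176.5 151
```

```bash
cat >> h.py <<'E'
def go(x,y,z,yaw,line=False,speed=150,**k):
    q=bot.read_state()['joint_positions'];best=None
    for w in (yaw,yaw+np.pi):
        j=bot.ik([x,y,z],down(w))
        if j is not None:
            c=abs(j[5])+abs(np.array(j)-q).max()
            if line: c=abs(np.array(j)-q).max()
            if best is None or c<best[0]: best=(c,w)
    if best is None: raise RuntimeError(f'no ik {x,y,z,yaw}')
    if line: return bot.servo_line([x,y,z],down(best[1]),speed=speed,**k)
    bot.move_to([x,y,z],down(best[1]))
def near(name,x,y,r,zlo,zhi):
    im,P=cloud(name);Q=P.reshape(-1,3);C=im.reshape(-1,3)
    m=(np.hypot(Q[:,0]-x,Q[:,1]-y)<r)&(Q[:,2]>zlo)&(Q[:,2]<zhi)
    q=Q[m]
    if len(q)<20: return None,im
    (c,s,a)=cv2.minAreaRect(q[:,:2].astype(np.float32))
    if s[0]<s[1]: s=(s[1],s[0]);a+=90
    return (np.array(c),s,(a+90)%180-90,np.median(q[:,2]),len(q)),im
SX,SY,SYAW=620.,-57.2,-0.0115
def stand(x,y):
    c,s=np.cos(SYAW),np.sin(SYAW);return SX+c*x-s*y,SY+s*x+c*y
def relay(x,y,r=80):
    a,_=near('top',x,y,r,26,42);print('top',a)
    c=a[0];go(*c,260,np.pi/2+np.radians(a[2]))
    b,im=near('wrist',*c,60,26,42);print('wrist',b);return a,b,im
E
python3 - <<'E'
from h import *
a,b,im=relay(511,453)
cv2.imwrite('pics/wA.png',im);print(bot.read_state()['clock'],bot.read_state()['joint_positions'])
im,P=cloud('top');cv2.imwrite('pics/top1.png',im)
E
```

```text
top (array([511.51358032, 452.85845947]), (55.33613967895508, 40.590110778808594), 0.2338617891073227, np.float64(33.576322745401626), 336)
wrist (array([509.37487793, 454.46264648]), (56.19247817993164, 37.8739013671875), 1.9265557527542114, np.float64(33.46911600355239), 2246)
1.4917 [ 6.72904276e-01  6.02972760e-01  1.06598620e+00  1.51918278e-04
  1.47244039e+00 -9.02918596e-01]
```

View pics/wA.png

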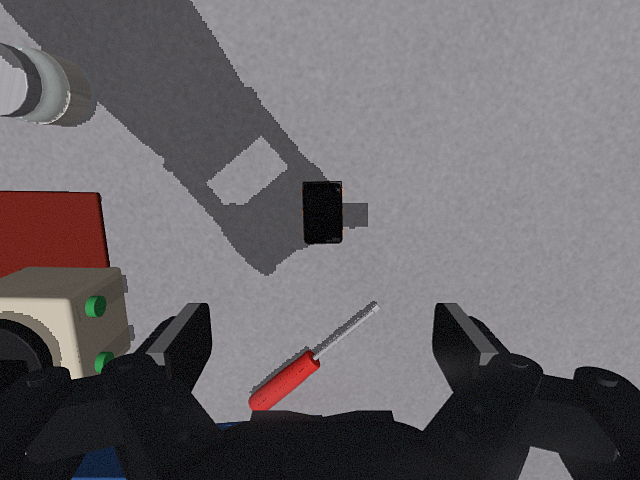

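View pics/top1.png

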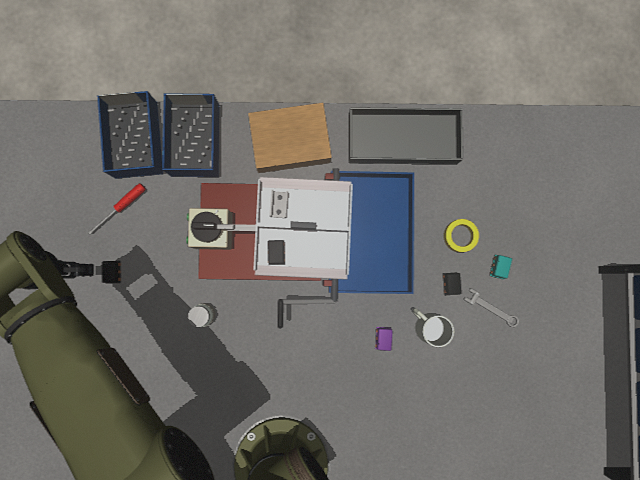

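The wrist view shows relay A at (322,212), clear of the screwdriver. The top view confirms only two relays on the bench, with nothing hidden under the arm's first pose.

```bash
cat >> h.py <<'E'
DA=-0.045
def dish(x,y):
    c,s=np.cos(DA),np.sin(DA);return SX+c*x-s*y,SY+s*x+c*y
def pick(x,y,a):
    w=np.pi/2+np.radians(a)
    go(x,y,70,w,True,200); go(x,y,21,w,True,80,until_force=15)
    bot.move_gripper(20,grip_force=40);s=bot.read_state();print('grip',s['grip_width'],s['grip_force'],s['ee_pos'])
    go(x,y,300,w,True,200);print('held',bot.read_state()['grip_width'])
def place(dx,dy):
    w=DA+np.pi/2;x,y=dish(dx,dy)
    go(x,y,300,w); go(x,y,175,w,True,150); t=go(x,y,144.5,w,True,50,until_force=8)
    print('down',t,bot.read_state()['ee_pos']);bot.move_gripper(52);go(x,y,300,w,True,200);bot.move_gripper(85)
    print('clock',bot.read_state()['clock'])
E
python3 - <<'E'
from h import *
pick(510.3,453.8,1.5)
place(-58,0)
E
```

```text
grip 39.308825206308356 41.57311499118805 [510.49098035 453.94359867  21.4745179 ]
held 39.302379911391945
down False [562.12854607 -54.6247493  144.51720424]
clock 10.6667
```

```bash
python3 - <<'E'
from h import *
a,b,im=relay(482.3,-457.4)
ok=b is not None and abs(b[1][0]-58)<5 and abs(b[1][1]-39)<5
c=(a[0]+b[0])/2 if ok else a[0];an=b[2] if ok else a[2];print(c,an)
if ok:
    pick(*c,an); place(-58,-65)
    j=bot.read_state()['joint_positions']
    go(430,190,330,0)
    im,P=cloud('top');cv2.imwrite('pics/top2.png',im[140:360,60:540]);np.save('top2.npy',P)
    cv2.imwrite('pics/top2.png',cv2.resize(im[150:350,150:440],None,fx=2.5,fy=2.5))
E
```

```text
top (array([ 482.28585815, -458.11203003]), (56.70985412597656, 40.0327262878418), 3.2120091915130615, np.float64(34.14936555133704), 310)
wrist (array([ 480.38287354, -456.9095459 ]), (57.13399124145508, 37.439064025878906), 2.846611976623535, np.float64(33.50352699209185), 2268)
[ 481.33436584 -457.51078796] 2.846611976623535
grip 39.15306796557968 41.18679642677307 [ 481.53592254 -457.68667201   21.49995258]
held 39.61791302449908
down False [ 559.18737175 -119.52563451  144.47166067]
clock 21.3917
```

View pics/top2.png

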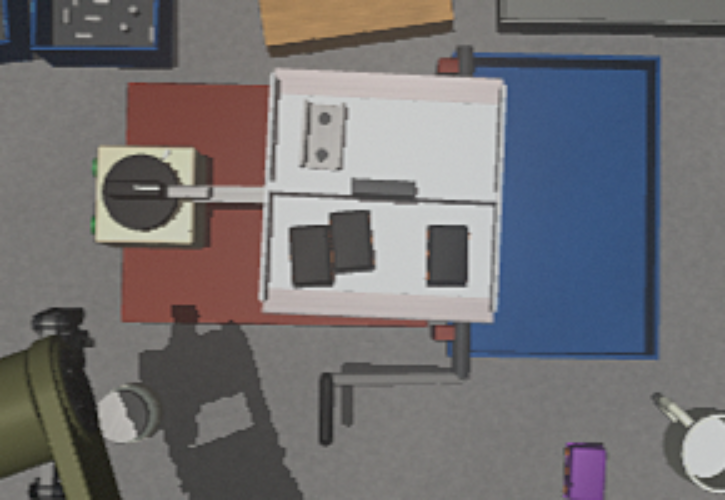

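Crop of the top view: three relays lie in the near half at crop (312,255), (351,240) and (448,255). The bracket is alone in the far half at (323,135). The knob bar, with its latch arm, is at (140,189).

```bash
python3 - <<'E'
from h import *
go(622.9,184.6,290,SYAW)
b,im=near('wrist',622.9,184.6,32,143,165);print(b);cv2.imwrite('pics/wk.png',im)
h,_=near('wrist',622.9,184.6,60,84,95);print(h)
# feasibility of the joint path over the turn (bot.ik is relative to present joints)
for z in (141,157):
  for t in (0,.55,1.1,1.16):
    for k in (0,np.pi):
      j=bot.ik([622.9,184.6,z],down(SYAW+t+k));print(z,t,round(k,1),None if j is None else np.round(j,2))
# lever handle points
P=np.load('top2.npy').reshape(-1,3);m=(abs(P[:,0]-415)<60)&(abs(P[:,1]+7)<16)&(P[:,2]>150)&(P[:,2]<195)
q=P[m];print(len(q),q.min(0),q.max(0),np.median(q,0))
E
```

```text
(array([621.31036377, 186.2131958 ]), (53.79918670654297, 15.949945449829102), 89.45332336425781, np.float64(151.46582876431827), 1535)
(array([621.20294189, 185.97125244]), (100.15243530273438, 99.86024475097656), -0.59869384765625, np.float64(89.55316483440342), 5099)
141 0 0 [ 0.23  0.62  1.32 -0.    1.2   0.24]
141 0 3.1 None
141 0.55 0 [ 0.23  0.62  1.32 -0.    1.2  -0.31]
141 0.55 3.1 None
141 1.1 0 [ 0.23  0.62  1.32 -0.    1.2  -0.86]
141 1.1 3.1 [ 0.23  0.62  1.32 -0.    1.2   2.28]
141 1.16 0 [ 0.23  0.62  1.32 -0.    1.2  -0.92]
141 1.16 3.1 [ 0.23  0.62  1.32 -0.    1.2   2.22]
157 0 0 [ 0.23  0.6   1.31 -0.    1.23  0.24]
157 0 3.1 None
157 0.55 0 [ 0.23  0.6   1.31 -0.    1.23 -0.31]
157 0.55 3.1 None
157 1.1 0 [ 0.23  0.6   1.31 -0.    1.23 -0.86]
157 1.1 3.1 [ 0.23  0.6   1.31 -0.    1.23  2.28]
157 1.16 0 [ 0.23  0.6   1.31 -0.    1.23 -0.92]
157 1.16 3.1 [ 0.23  0.6   1.31 -0.    1.23  2.22]
193 [380.90808887 -21.50559409 170.39142834] [446.52336677   2.14516849 188.69033571] [418.60149853  -5.54406191 180.63719047]
```

View pics/wk.png

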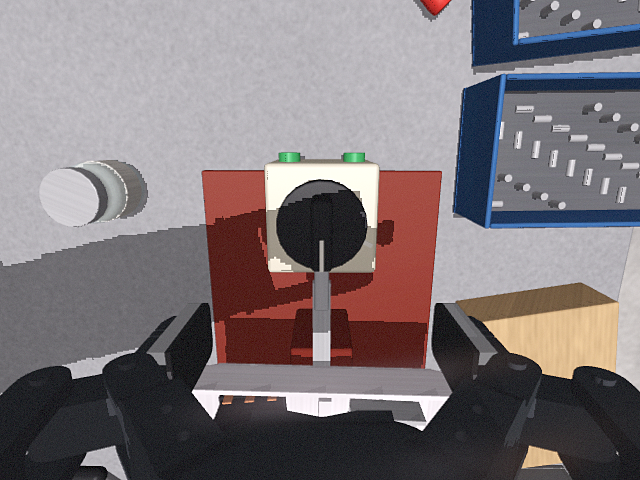

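The wrist view shows the knob bar at (321,215) with the latch arm running towards the dish. Its measured top is at 151.5 mm, against 152 expected.

```bash
cat >> h.py <<'E'
KX,KY=622.0,185.6
def st(t):
    s=bot.read_state();print(t,'z',s['ee_pos'].round(1),'F',s['ft_force'].round(1),'M',s['moment'].round(2),'w',round(s['grip_width'],1),'t',round(s['clock'],1))
def selector(a0,a1):
    w=SYAW+a0
    bot.move_gripper(50);go(KX,KY,200,w,True,150);go(KX,KY,141,w,True,60,until_force=15);st('at')
    bot.move_gripper(5,grip_force=80);st('gripped')
    z=bot.read_state()['ee_pos'][2]
    go(KX,KY,z+13.5,w,True,30);st('up')
    for t in np.linspace(a0,a1,9)[1:]: bot.move_to([KX,KY,z+13.5],down(SYAW+t))
    st('turned');go(KX,KY,z+0.5,SYAW+a1,True,30);st('down')
    bot.move_gripper(50);go(KX,KY,290,SYAW+a1,True,150)
    b,im=near('wrist',KX,KY,30,143,175);print(b);return im
E
python3 - <<'E'
from h import *
im=selector(0,1.10);cv2.imwrite('pics/wk2.png',im)
E
```

```text
at z [622.2 185.7 141.5] F [0.2 0.5 0.3] M [ 0.    0.01 -0.  ] w 49.8 t 25.9
gripped z [622.2 185.6 141.4] F [-0.4 -0.7  3.6] M [-0.03  0.04 -0.04] w 15.0 t 26.4
up z [622.  185.6 153.5] F [  7.3   1.2 -12.3] M [ 0.36 -1.42 -0.02] w 14.8 t 27.0
turned z [621.9 185.5 153.3] F [  6.4   0.1 -11.6] M [ 0.22 -1.29  0.12] w 14.5 t 29.0
down z [621.9 185.6 141.6] F [ 4.   0.3 -6.5] M [ 0.12 -0.74  0.03] w 14.9 t 29.6
(array([620.88659668, 186.06373596]), (53.38329315185547, 15.905783653259277), -27.96984100341797, np.float64(151.4465584522926), 1549)
```

```bash
python3 -c "
import cv2;im=cv2.imread('pics/wk2.png');cv2.imwrite('pics/wk2c.png',cv2.resize(im[100:400,150:500],None,fx=1.5,fy=1.5))"
```

```text
(no output)
```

View pics/wk2c.png

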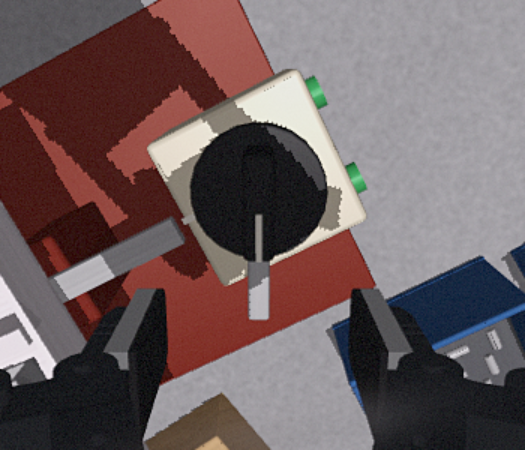

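The knob is on the free mark and home: its top is again at 151.4 mm and it has turned 62.6° (1.09 rad). Next I turn the dish.

```bash
python3 - <<'E'
from h import *
go(SX,SY,300,DA)
b,_=near('wrist',SX,SY,45,188,210);print(b)
t,_=near('top',SX,SY,45,188,210);print(t)
x,y=(b[0]+np.array([619.8,-57.4]))/2 if b and abs(b[1][0]-60)<6 else (SX,SY)
a0=np.radians((b[2]%180)-90) if b else DA;print(x,y,a0)
bot.move_gripper(50);bot.move_to([x,y,300],down(a0));bot.servo_line([x,y,220],speed=150)
bot.servo_line([x,y,187],speed=60,until_force=15);bot.move_gripper(5,grip_force=50);st('grip')
a1=SYAW+1.575
for a in np.linspace(a0,a1,13)[1:]: bot.move_to([x,y,187],down(a))
st('turned');bot.move_gripper(50);bot.servo_line([x,y,320],speed=150)
b,_=near('wrist',x,y,45,188,210);print(b)
go(430,190,330,0)
im,P=cloud('top');np.save('top3.npy',P)
cv2.imwrite('pics/top3.png',cv2.resize(im[150:350,150:440],None,fx=2.5,fy=2.5));st('end')
P=P.reshape(-1,3);m=(abs(P[:,0]-415)<60)&(abs(P[:,1]+7)<9)&(P[:,2]>165)&(P[:,2]<195)
for p in sorted(P[m].round().tolist())[::4]: print(*p,end=' | ')
E
```

```text
(array([617.86804199, -55.46339798]), (59.3154296875, 13.770296096801758), 87.62806701660156, np.float64(198.5518251831043), 2013)
None
618.8340209960937 -56.43169898986817 -0.041398040196954734
grip z [618.8 -56.4 187.4] F [-2.8  0.5  3.3] M [-0.    0.36 -0.09] w 13.1 t 34.6
turned z [618.8 -56.5 187.4] F [-4.  -0.7  5.7] M [0.04 0.62 0.22] w 13.2 t 37.7
(array([617.69390869, -56.14404297]), (59.96512222290039, 13.582884788513184), -0.08940887451171875, np.float64(198.47612644954194), 1737)
end z [430.2 189.8 329.9] F [ 0.2  0.8 -0.8] M [-0.    0.03  0.02] w 49.8 t 41.0
381.0 -3.0 179.0 | 383.0 -8.0 177.0 | 384.0 -1.0 182.0 | 386.0 -6.0 184.0 | 388.0 -8.0 182.0 | 388.0 2.0 177.0 | 391.0 -6.0 179.0 | 393.0 -10.0 176.0 | 393.0 -1.0 178.0 | 395.0 -3.0 183.0 | 397.0 -10.0 178.0 | 398.0 -1.0 181.0 | 400.0 -6.0 183.0 | 402.0 -10.0 178.0 | 402.0 2.0 180.0 | 405.0 -8.0 184.0 | 407.0 -10.0 177.0 | 407.0 -1.0 182.0 | 409.0 -6.0 184.0 | 411.0 -8.0 178.0 | 412.0 -3.0 181.0 | 414.0 -5.0 181.0 | 416.0 -10.0 177.0 | 417.0 -3.0 186.0 | 419.0 -3.0 182.0 | 421.0 -8.0 183.0 | 421.0 2.0 181.0 | 423.0 -1.0 183.0 | 425.0 -5.0 179.0 | 428.0 -10.0 178.0 | 428.0 -1.0 180.0 | 430.0 -5.0 183.0 | 432.0 -1.0 180.0 | 433.0 -3.0 184.0 | 435.0 -6.0 187.0 | 437.0 -14.0 176.0 | 437.0 -5.0 181.0 | 439.0 -14.0 175.0 | 439.0 2.0 178.0 | 442.0 -15.0 178.0 | 442.0 -5.0 184.0 | 444.0 -12.0 175.0 | 444.0 -3.0 180.0 | 446.0 -10.0 178.0 |
```

View pics/top3.png

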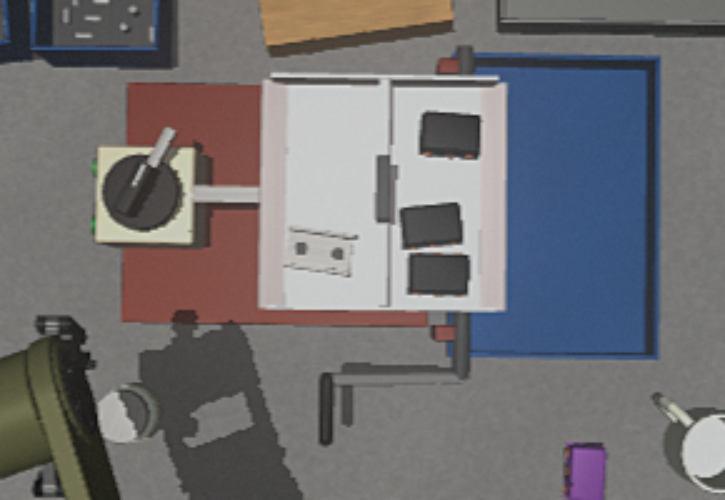

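The relays' half now faces the bin: relays at crop (450,135), (432,226) and (438,274), bracket on the far side at (322,252). The lever bar is at (326,408), which puts its middle near world (407, -4.5, 175). Next: tip.

```bash
cat >> h.py <<'E'
def swing(p0,w,t0,t1,n):
    for t in np.linspace(t0,t1,n+1)[1:]:
        a=np.pi/6+t;dy=150*(np.cos(a)-np.cos(np.pi/6));dz=150*(np.sin(a)-.5)
        bot.servo_line([p0[0]-np.sin(SYAW)*dy,p0[1]+np.cos(SYAW)*dy,p0[2]+dz],speed=70)
        f=bot.read_state()['ft_force'];print(round(t,2),f.round(0))
        if np.linalg.norm(f)>60: print('STOP');return False
    return True
E
python3 - <<'E'
from h import *
w=np.pi/2+SYAW;x,y=404,-4.5
go(x,y,300,w);bot.move_gripper(50)
go(x,y,215,w,True,150);go(x,y,178,w,True,60,until_force=15);st('at')
bot.move_gripper(3,grip_force=50);st('grip')
p0=bot.read_state()['ee_pos'];np.save('p0.npy',p0)
print(swing(p0,w,0,1.28,13));bot.dwell(1);st('over')
im,P=cloud('top');np.save('top4.npy',P);cv2.imwrite('pics/top4.png',cv2.resize(im[150:350,150:440],None,fx=2.5,fy=2.5))
E
```

```text
at z [404.1  -4.5 178.2] F [-0.7 -0.2  0.5] M [0.03 0.02 0.  ] w 49.9 t 43.8
grip z [404.1  -3.8 178.3] F [-1.   7.9  4. ] M [1.42 0.22 0.  ] w 12.0 t 44.2
0.1 [-3.  5.  5.]
0.2 [-4.  9. 10.]
0.3 [-7. 11. 11.]
0.39 [-10.  15.  17.]
0.49 [-12.  18.  24.]
0.59 [-9. 18. 24.]
0.69 [-10.  14.  28.]
0.79 [-4.  7. 22.]
0.89 [-4.  4. 16.]
0.98 [1. 0. 8.]
1.08 [2. 0. 4.]
1.18 [-0.  0.  9.]
1.28 [ 3. -1.  3.]
True
over z [ 402.3 -168.4  249.4] F [ 4.5 -2.2  2.6] M [ 0.1  -0.72  0.03] w 12.3 t 49.9
```

View pics/top4.png

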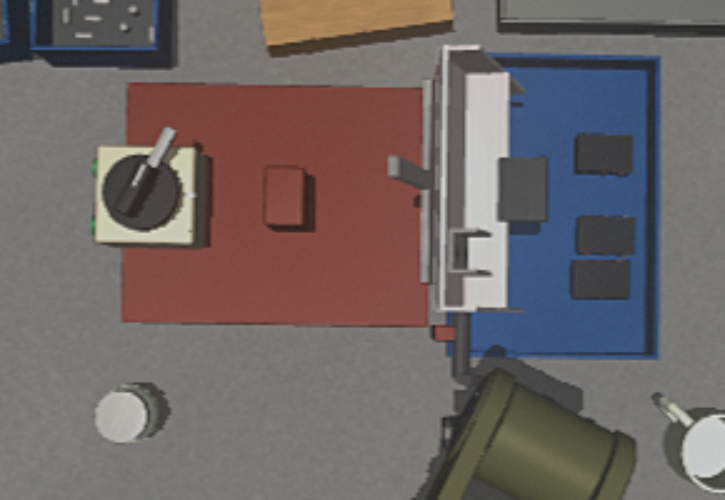

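All three relays are in the bin, at crop (603,155), (605,235) and (600,279). The bracket is held by the divider at (465,250). Next I swing the dish back and relock.

```bash
python3 - <<'E'
from h import *
w=np.pi/2+SYAW;p0=np.load('p0.npy')
print(swing(p0,w,1.28,-0.02,13));st('down')
bot.move_gripper(40);x,y,z=bot.read_state()['ee_pos'];bot.servo_line([x,y,300],speed=120)
go(KX,KY,290,SYAW+1.1)
im,P=cloud('top');Q=P.reshape(-1,3)
cv2.imwrite('pics/top5.png',cv2.resize(im[150:350,150:440],None,fx=2.5,fy=2.5))
for yy in (30,-10,-90): 
    m=(abs(Q[:,0]-680)<25)&(abs(Q[:,1]-yy)<6)&(Q[:,2]>100)&(Q[:,2]<150);print(yy,np.median(Q[m,2]))
E
```

```text
1.18 [4. 2. 4.]
1.08 [ 4. -1.  6.]
0.98 [ 0.  1. 15.]
0.88 [ 3.  3. 10.]
0.78 [6. 2. 2.]
0.68 [7. 2. 1.]
0.58 [5. 7. 5.]
0.48 [ 7.  4. -1.]
0.38 [10.  1. -7.]
0.28 [ 9.  4. -5.]
0.18 [11.  2. -8.]
0.08 [ 13.  -2. -10.]
-0.02 [  5. -11.   3.]
True
down z [404.4  -3.3 175.9] F [  5.2 -11.5   3.1] M [-1.91 -0.76  0.03] w 12.6 t 54.7
30 123.13770388150238
-10 122.71448424642358
-90 123.079517502616
```

View pics/top5.png

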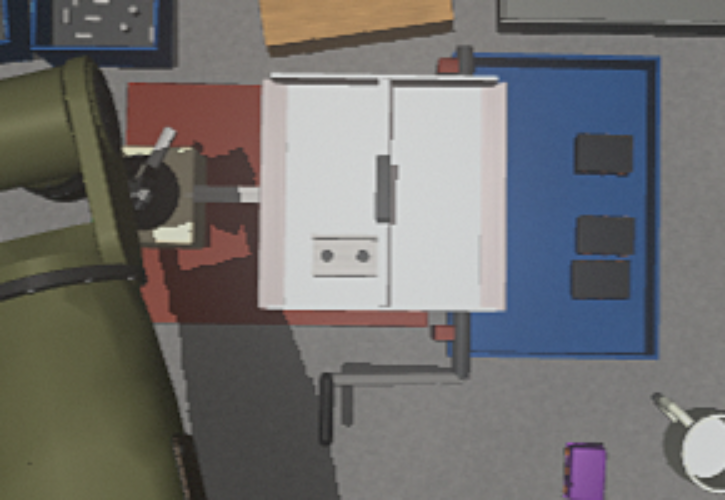

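The dish is level, with its floor at 122.7–123.1 mm at three places. The bracket is still in it at (345,256) and the relays are in the bin. Now lock.

```bash
python3 - <<'E'
from h import *
im=selector(1.10,0.0)
go(350,330,330,0);im,P=cloud('top');Q=P.reshape(-1,3)
cv2.imwrite('pics/top6.png',im)
for yy in (30,-10,-90): 
    m=(abs(Q[:,0]-680)<25)&(abs(Q[:,1]-yy)<6)&(Q[:,2]>100)&(Q[:,2]<150);print(yy,np.median(Q[m,2]))
E
```

```text
at z [622.2 185.7 141.5] F [-0.2  0.3  0.4] M [ 0.02  0.03 -0.08] w 50.2 t 59.5
gripped z [622.1 185.6 141.4] F [-0.2  0.2  4. ] M [-0.12  0.31  0.03] w 14.8 t 60.0
up z [621.9 185.6 153.9] F [  5.7   2.  -11.6] M [ 0.25 -1.11  0.03] w 14.8 t 60.6
turned z [621.2 183.5 153.4] F [ -6.6  -1.7 -12.4] M [ -0.74   1.47 -32.4 ] w 15.2 t 64.9
down z [621.4 183.6 142.6] F [-13.9  -4.5   5.7] M [ -1.3    3.14 -32.43] w 15.2 t 65.5
(array([621.27520752, 186.07170105]), (53.873172760009766, 16.374004364013672), -25.94567108154297, np.float64(151.40197487412), 1651)
30 122.53837378716662
-10 122.5750722743918
-90 122.93756247624356
```

View pics/top6.png

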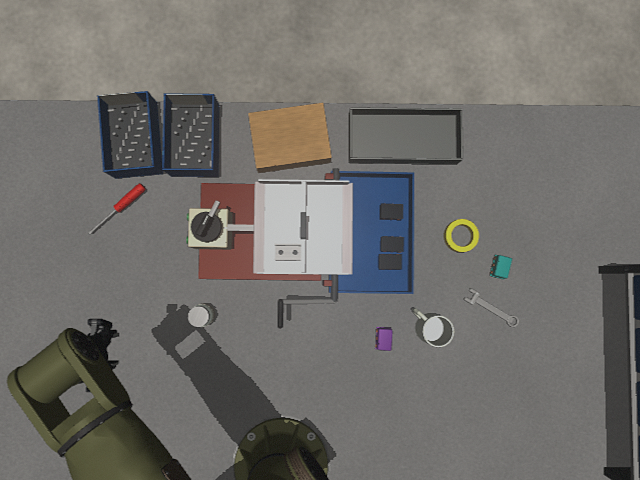

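The knob is still home on free at 1.12 rad. My gripper started on the half-turned wrist branch, so it twisted the wrong way against the stop and slipped, and nothing else moved. I'll redo it on the right branch, with a guard on the moment.

```bash
python3 - <<'E'
from h import *
a0=1.11
bot.move_to([KX,KY,290],down(SYAW+a0));print(bot.read_state()['joint_positions'].round(2))
bot.move_gripper(50);L=lambda z,a,s,**k:bot.servo_line([KX,KY,z],down(SYAW+a),speed=s,**k)
L(200,a0,150);L(141,a0,60,until_force=15);bot.move_gripper(5,grip_force=80);st('grip')
L(154.7,a0,30);st('up');ok=True
for t in np.linspace(a0,0,10)[1:]:
    bot.move_to([KX,KY,154.7],down(SYAW+t))
    if abs(bot.read_state()['moment'][2])>4: st('STOP');ok=False;break
if ok:
    st('turned');L(141.5,0,30);st('down');bot.move_gripper(50);L(290,0,150)
    b,im=near('wrist',KX,KY,30,143,175);print(b)
E
```

```text
[ 0.23  0.5   1.15  0.    1.49 -0.86]
grip z [622.1 185.6 141.4] F [-1.8 -1.4  4.6] M [-0.1   0.28 -0.05] w 14.9 t 72.2
up z [621.9 185.6 153.6] F [  6.1   0.8 -13.1] M [ 0.32 -1.15 -0.02] w 14.6 t 72.8
turned z [622.  185.6 153.7] F [  6.2   1.  -13.1] M [ 0.27 -1.27 -0.11] w 15.1 t 75.1
down z [622.1 185.6 141.5] F [ 3.6  1.  -5. ] M [ 0.13 -0.74 -0.09] w 14.8 t 75.7
(array([621.30999756, 186.22314453]), (53.71485137939453, 15.751777648925781), 89.69873046875, np.float64(151.47714476200852), 1579)
```

The knob is home on lock: top at 151.5 mm and bar at 89.7°, the same as at the start.

```bash
python3 - <<'E'
from h import *
go(350,330,330,0)
im,P=cloud('top');Q=P.reshape(-1,3)
for yy in (30,-10,-90):
    m=(abs(Q[:,0]-680)<25)&(abs(Q[:,1]-yy)<6)&(Q[:,2]>100)&(Q[:,2]<150);print(yy,np.median(Q[m,2]))
bot.dwell(0.5);print(bot.finish_job());st('end')
E
```

```text
30 122.77963055724763
-10 122.41859934982563
-90 122.57743732391532
the job is handed in; nothing more can be done
None
the job is handed in; nothing more can be done
```

I handed the job in, but no verdict came back: by my camera checks, all three relays are in the bin, the bracket is in the level dish and the knob is home on lock; my first relock attempt twisted the knob the wrong way (32 N m at the wrist) before I redid it.

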